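# Close a ground-glass joint and snap the joint clip on

## Task

Lower the raised glass condenser on its sliding clamp until its flange sits fully down on the flask's flange, so that the ground-glass joint is closed. Then take the red joint clip, which has a finger tab at its back, and push it level and sideways over the two flanges, one ring above them and one below, until it snaps fully home round the glass, and let go of it. Leave the amber bottle, the timer and the blue tube rack where they stand.

Things in the scene. Friction and masses are not known exactly. Their poses are not given: they have to be found in the camera images.
- stand: Fixed glassware stand. Origin on the worktop below the axis of flask and condenser, z up. Grey base plate x -75 to 75, y -70 to 155 mm, 12 thick. On the axis a bright metal block, 92 across, top z 73 mm, holds a glass flask: neck 33 across, ending in a flange 42 across at z 141 to 146. Steel rod 12 across at x 0, y 115 mm, top z 350. Its -x side is open but for the clamp's grip bar.
- joint_centre (a point): Centre of the joint on the glass axis, in the plane where the two flanges meet when closed: top face of the flask's flange, 146 mm above the worktop. Axes as the stand's.
- clamp (a joint): Height in m of the sliding blue clamp with the condenser above its closed position; 0 = flanges together (hard stop), at most 0.05. Slides straight up and down on the rod, stays where left; about 4 N push it down, 14 N lift it.
- upper_flange (a point): Underside centre of the condenser's flange (42 mm across, 5 thick); moves with the clamp, meets joint_centre when closed. The condenser is a glass tube 29 mm across on the flask's axis; a frosted cone below the flange fits in the flask's neck. Above this point: dark clamp ring 41 across at 79 to 99 mm, tube top at 147 mm. Axes as the stand's.
- clamp_grip (a point): Middle of the clamp's black level grip bar, moving with the clamp: 18 mm across, 55 long, along the stand's x axis at stand x -90 to -35, y 115 mm (this point x -62); its axis at z 235 mm plus the clamp's value. Free from above: press it down on top or pinch it. Axes as the stand's.
- clip: Loose red joint clip, 65 g, 93 x 54 x 32 mm, lying on its lower ring. Origin on its ring axis at the underside, z up. C rings 5 mm thick at z 0-5 (flask neck) and 19-24 mm (condenser tube); a 14 mm slot between takes the 10 mm of both flanges. Mouth and push direction +x, flared to x = 20 mm. Spring arms spread 4 mm a side: it goes on with about 7 N and pulls itself home over the last 10 mm.
- clip_bore (a point): On the clip's ring axis, mid slot, 12 mm above its underside. Lies at joint_centre when the clip is home; up to 2 mm of play up and down. Axes as the clip's. Plastic slides easily on the glass.
- clip_tab (a point): Where to grip the clip: on its finger tab, an upright fin 10 mm thick (y), clip x -73 to -27, z 4 to 32 mm. This point: x -55, y 0, z 20 mm. A gripper upright here may strike the condenser when the clip is home: lean its body back, away from the mouth, by 25 to 45 degrees. Axes as the clip's.
- amber_bottle: Amber bottle, black cap, 54 mm across, 120 tall, loose, origin at the centre of its foot. Leave alone.
- lab_timer: White timer, 70 x 66 x 21 mm, loose, origin at the centre of its underside. Leave alone.
- blue_rack: Blue tube rack, 56 x 136 x 52 mm, loose, origin at the centre of its underside. Leave alone.
Not all that is in view belongs to the job. Of the things that look like the clip, take the one that is farthest to the robot's right at the start.

How it is judged:
By the outcome, as a careful person would: the job done as asked, in the order asked, and still so for the second after the job is handed in, with the robot touching nothing.
It also fails if it takes over 54 s, if anything falls off the work surface, if the arm or the gripper's body presses on something with over 40 N, if the wrist force passes 120 N, or if a joint passes its speed limit or range.

## Robot

A 6-joint arm with a two-finger parallel gripper is mounted at the origin on a cart in front of the work surface, level with it; the furniture and walls round the work are solid. World frame = base frame: x ahead of the robot, y to its left, z up, the work surface at z = 0. Lengths are in mm, angles in rad, forces in N, time in s.
With the tool pointing down it reaches from about 325 to 875 mm from the base axis. Payload 4.4 kg.
Tool frame: the origin (TCP) lies at the very end of the fingers, on their centre line; the grasp point (between the pads) lies 19 mm behind it; z points along the fingers, y is the line along which they close (so a half turn about z gives the same grasp; the last joint's range is limited). The gripper opens to 85 mm and grips with 20 to 120 N. Pads are 22 mm wide; open, the fingers measure 114 mm over their backs; the gripper's body (76 mm by 85 mm) begins 54 mm behind the grasp point. The pads swing forward as they close: fully open they stand 13 mm farther back than shut.
Start: joints at [-1.254, 0.207, 1.542, -0, 1.393, -0.15], TCP at [259.27, -513.231, 231.282] pointing down, gripper open.
Joint ranges: [-2.73, 2.73], [-0.86, 2.22], [0.23, 2.46], [-1.11, 4.25], [0.08, 2.63], [-2.82, 2.82]. Speed limits (rad/s): [2.79, 2.79, 3.14, 3.14, 3.14, 3.14].

## Interface

Orientations are given as a unit quaternion [w, x, y, z].
In Python, from workcell import ctrl gives the robot as it stands.
- The arm moves only by the tool arm_command, never from a script. Its argument "deltas" is a list of rows, each a list of 5 numbers: the finger opening in mm, from 0 to 85.4, then the shift along the tool's x, y, z in mm, then the turn about the tool's z in rad. A call has 1 to 20 rows; each row is the pose to reach, as a shift and turn from the pose commanded when the call began, along the tool's axes at that moment; what a row does not reach only later rows make up. A row lasts 1/12 s, in which the tool goes at most 41.7 mm and 7.16 degrees, less where a joint would pass 70% of its speed; a pose out of reach is approached as far as the arm can. A call with a gripper value outside its range is refused whole. The fingers move at their own pace and stop on an object; "force" is the grip in N (left out, the last holds). Time passes only in rows, so rows that repeat a pose let the fingers close. It gives the time, the measured TCP pose, the force, the opening and the grip force at its end, in the units of the state.
- ctrl.state(): the state, without advancing time (a new reading comes with each control period).
- ctrl.capture(name): name is "scene" or "top" or "wrist"; returns a dict with "frame" (400x640x3 uint8, red, green, blue), "mtx" (3x3 intrinsics, pixels), "D" ([k1, k2, p1, p2, k3] as OpenCV has them; the pictures are not rectified), "R" (3x3) and "t" (3): a world point X has camera coordinates R X + t. Camera axes: x right, y down, z forward; pixel columns grow to the right and rows downward; lengths in mm; the calibration is good to about 2 mm. A picture is of the moment at which its call begins. There is no depth.
- ctrl.sign_off(): hands the job in; it is judged then, once.
Trained networks look in a picture, given as the dict that the camera call returned (one of the last four; its "shot" number tells which), for a name from the list of things; names that differ only in an ending like _2 or _b are one class to them, and where a whole thing is asked for, a point or a joint stands for the part that bears it (a point fixed in the world has none). Each returns a list of dicts, best first, with "confidence" (0 to 1); they miss things now and then, are a little off and sometimes report something else, mostly with a low value. They report only what shows in the picture. A call takes as long as a camera call. They do not tell look-alikes from the thing itself.
- ctrl.boxes_of(picture, target): "point" ([x, y, z] in mm, in world coordinates, good to about 4 mm: the middle of the surface that is visible of it).
The state is a dict: "time_s": time; "joint_pos": joint angles; "joint_velocities": joint speeds; "effort": joint torques, N m; "tcp_pos": TCP position; "eef_rot": TCP orientation; "wrist_force": force on the tool from outside, world axes, zero at the start; "torque": the same for the moment, N m; "gripper_width": finger opening in mm; "grasp_force": force on a finger pad.
Only numpy, scipy, OpenCV 4.12 (cv2) and the standard library are available. Lean on these libraries where they do the work, as an engineer would, in place of code of your own. Each camera call takes 0.05 s, during which the arm holds its last target. There are 200 camera calls.

## Working session

There is one attempt and no reset: what is moved stays moved. The work goes in short steps, Python scripts to look and compute and a tool call to move; the robot and the scene stay as the last step left them, time stands still between calls to the robot, and variables do not carry over. Pictures are saved under pics/ and viewed, at most 10 in all, crops included, and the job is handed in when it is done.

Besides the shell and the picture viewer there is one more tool, called after "Call:" as name([rows], argument=value, ...), one row to a line, values as JSON. arm_command: Moves the arm, as the interface text tells. Its arguments: {"type":"object","properties":{"deltas":{"type":"array"},"force":{"type":"number"}},"required":["deltas"]}

```bash
mkdir -p pics; ls; python3 - <<'E'
from workcell import ctrl
import cv2
print(ctrl.state())
for n in ("scene","top"):
    p=ctrl.capture(n); cv2.imwrite(f"pics/{n}0.png",p["frame"][:,:,::-1])
    print(n,p["mtx"].tolist(),p["D"],p["R"].tolist(),p["t"])
    for t in ("clip","clip_tab","stand","clamp","clamp_grip","upper_flange","amber_bottle","lab_timer","blue_rack"):
        print(t,[(b["confidence"],b["point"]) for b in ctrl.boxes_of(p,t)][:4])
E
```

```text
pics
{'time_s': 0.0, 'joint_pos': array([-1.25354660e+00,  2.07463984e-01,  1.54296088e+00,  3.51001460e-05,
        1.39350482e+00, -1.50504023e-01]), 'joint_velocities': array([-2.46805973e-06, -8.49253722e-04,  4.65907288e-04,  6.04272357e-04,
       -2.09660165e-05,  1.13628747e-04]), 'effort': array([ 6.39551981e-04, -3.83029032e+01, -2.91597855e+01, -4.23900121e-05,
        1.04674150e-02, -1.43104711e-05]), 'tcp_pos': array([ 259.01513277, -512.50571493,  230.09750991]), 'eef_rot': array([-1.16589498e-03,  9.72775297e-01,  2.31747395e-01, -8.00982918e-05]), 'wrist_force': array([-0.59424068,  0.32485239, -1.26107522]), 'torque': array([-0.0106258 , -0.00070043,  0.03261155]), 'grasp_force': 0.0, 'gripper_width': 85.4968511817104}
scene [[418.3371043489024, 0.0, 324.9854527850465], [0.0, 418.3371043489024, 203.16266746916915], [0.0, 0.0, 1.0]] [-0.07525413  0.          0.          0.          0.        ] [[-0.8501780182800923, -0.526341290434995, 0.012735117453685248], [-0.36505895411155614, 0.571890470164721, -0.7346245640854593], [0.3793801487377953, -0.6292107247321826, -0.6
[... 719 characters left out ...]
999444135380117, -0.009954370432285978], [-0.9990976257406449, 0.003893767930841838, -0.042293886209552704], [0.04233029525041554, 0.00979838789916022, -0.9990556229252655]] [ -30.38403644  508.25817446 1141.57470558]
clip [(0.71, [512.3, -105.8, 26.3]), (0.65, [375.6, 44.5, 18.6]), (0.56, [498.9, -4.9, 22.2])]
clip_tab [(0.61, [511.1, -106.5, 24.4]), (0.47, [499.9, -3.6, 24.2])]
stand [(0.67, [539.3, 216.8, 12.6])]
clamp [(0.97, [547.8, 251.6, 274.1])]
clamp_grip [(0.65, [546.7, 249.3, 276.6])]
upper_flange [(0.55, [548.6, 246.3, 272.5])]
amber_bottle [(0.55, [634.4, -203.2, 84.2]), (0.32, [539.7, 218.3, 8.2])]
lab_timer [(0.7, [375.8, 47.5, 18.7])]
blue_rack [(0.91, [471.2, -350.6, 45.0])]
```

View pics/scene0.png

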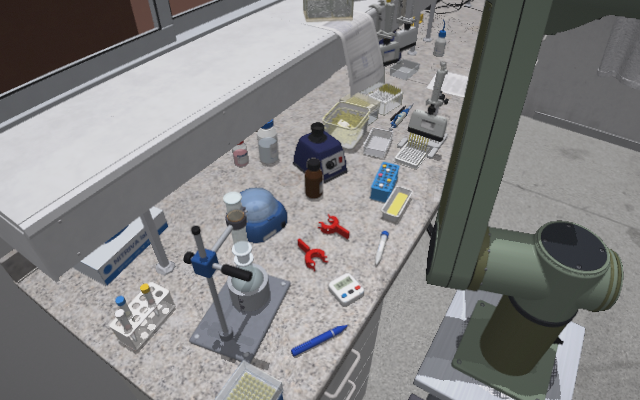

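View pics/top0.png

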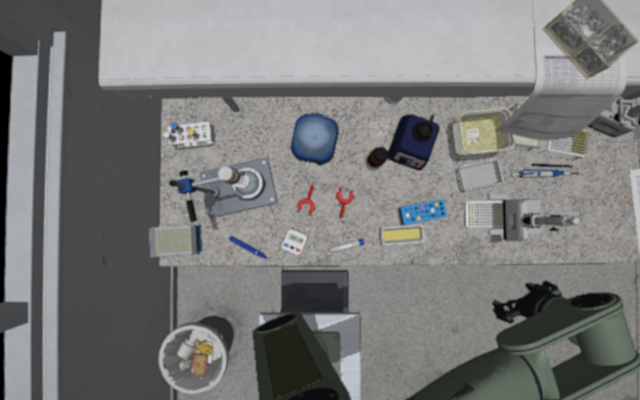

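The scene view shows two red clips, at (335,228) and (312,255), and the stand at about (235,290) with its condenser raised. In the top view the clips are at (345,202) and (307,200). Right of the robot is −y, which is to the right in the top view. So the clip wanted is top (345,202), scene (335,228), near world (512,−103). I'll check it in a crop.

```bash
cat > h.py <<'E'
import numpy as np, cv2
from workcell import ctrl
def ray(p,uv):
    n=cv2.undistortPoints(np.array([[uv]],float),p["mtx"],p["D"])[0,0]
    R=np.array(p["R"]);c=-R.T@np.array(p["t"]); return c,R.T@np.array([n[0],n[1],1])
def atz(p,uv,z):
    c,d=ray(p,uv); return (c+d*(z-c[2])/d[2]).round(1)
def proj(p,X):
    return cv2.projectPoints(np.array(X,float).reshape(-1,3),cv2.Rodrigues(np.array(p["R"]))[0],np.array(p["t"],float),p["mtx"],p["D"])[0][:,0].round(1)
def crop(p,name,x0,y0,x1,y1,s):
    cv2.imwrite(f"pics/{name}.png",cv2.resize(p["frame"][y0:y1,x0:x1,::-1],None,fx=s,fy=s,interpolation=cv2.INTER_CUBIC))
def red(p,box):
    x0,y0,x1,y1=box; f=p["frame"].astype(int)
    m=(f[...,0]>110)&(f[...,1]<70)&(f[...,2]<70); k=np.zeros_like(m);k[y0:y1,x0:x1]=1
    return (m&k).astype(np.uint8)
E
python3 - <<'E'
from h import *
p=ctrl.capture("top"); crop(p,"topc",150,130,370,270,3.6)
E
```

```text
(no output)
```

View pics/topc.png

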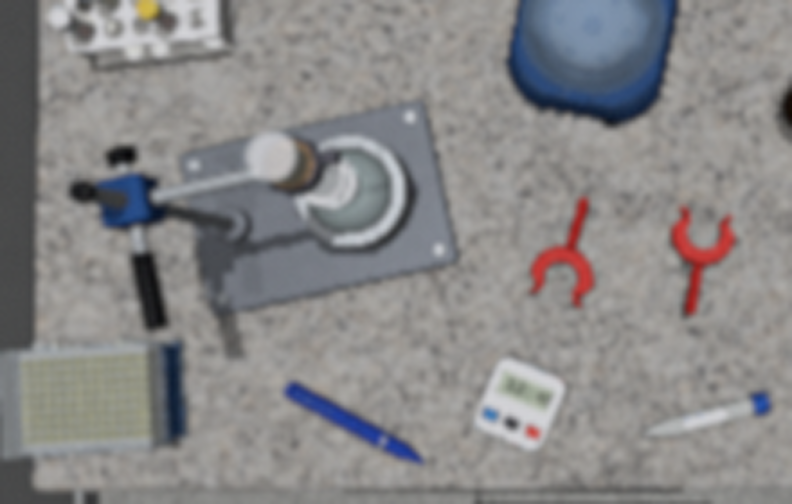

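The crop shows the right-hand clip at crop (700,250), with its mouth pointing away from the robot and its tab towards it. The left one, at (562,255), is the other way round. The grey base plate's corners are at (180,157), (423,101), (456,262), (222,315), and the black grip bar runs from (140,255) to (157,327).

```bash
python3 - <<'E'
from h import *
p=ctrl.capture("top")
f=lambda a:(a[0]/3.6+150-.36,a[1]/3.6+130-.36)
C=np.array([atz(p,f(a),12)[:2] for a in [(180,157),(423,101),(456,262),(222,315)]]); print(C)
L=np.array([[75,155],[75,-70],[-75,-70],[-75,155]],float)
M,_=cv2.estimateAffinePartial2D(L,C); th=np.arctan2(M[1,0],M[0,0]); print("stand",M[:,2],"th",th,"scale",np.hypot(M[0,0],M[1,0]))
# clip pose by red mask
m=red(p,(325,175,370,225)); ys,xs=np.nonzero(m); P=np.array([atz(p,(x,y),20)[:2] for x,y in zip(xs,ys)])
mu=P.mean(0);w,v=np.linalg.eigh(np.cov((P-mu).T)); print("clip mean",mu,len(P),v,"ends")
a=v[:,1]*np.sign(v[0,1]);print("dir",np.arctan2(a[1],a[0]),"ext",((P-mu)@a).min(),((P-mu)@a).max())
# grip bar height: match
R=np.array([[np.cos(th),-np.sin(th)],[np.sin(th),np.cos(th)]])
for h in (0,20,30,40,50):
    X=[[*(R@[x,115]+M[:,2]),235+h] for x in (-90,-35)]+[[*M[:,2],146+147+h]]
    print(h,((proj(p,X)-[150-.36,130-.36])*3.6).round(0).tolist())
s=ctrl.capture("scene")
for h in (0,20,30,40,50):
    X=[[*(R@[x,115]+M[:,2]),235+h] for x in (-90,-35)]+[[*M[:,2],146+147+h]]
    print(h,proj(s,X).tolist())
crop(s,"scenec",180,180,380,330,4)
E
```

```text
[[595.7 344.9]
 [643.9 129.7]
 [502.1 100.4]
 [456.3 306.1]]
stand [557.90488581 181.64897185] th 0.21882919813344465 scale 0.9718429089105513
clip mean [ 506.20338983 -110.35677966] 118 [[-0.13295638 -0.99112189]
 [-0.99112189  0.13295638]] ends
dir -0.1333512499653366 ext -48.126258497034904 38.15210810590137
0 [[172.0, 332.0], [155.0, 256.0], [281.0, 163.0]]
20 [[161.0, 332.0], [145.0, 255.0], [274.0, 160.0]]
30 [[156.0, 332.0], [140.0, 254.0], [269.0, 158.0]]
40 [[151.0, 333.0], [135.0, 254.0], [266.0, 156.0]]
50 [[146.0, 333.0], [129.0, 253.0], [261.0, 154.0]]
0 [[252.9, 286.9], [225.1, 278.2], [233.9, 208.3]]
20 [[251.6, 280.0], [223.4, 271.2], [232.5, 200.5]]
30 [[251.0, 276.4], [222.5, 267.6], [231.8, 196.5]]
40 [[250.3, 272.8], [221.6, 263.9], [231.0, 192.5]]
50 [[249.7, 269.0], [220.6, 260.2], [230.2, 188.3]]
```

View pics/scenec.png

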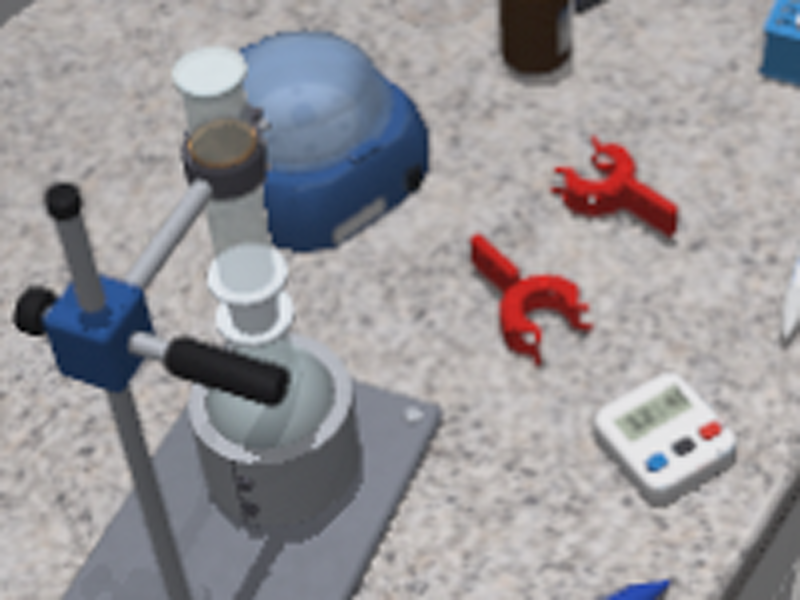

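Clip choice confirmed: the right-hand clip, scene crop (620,190), has its mouth pointing away from the robot and its tab at (655,205). The clamp is about 28 mm up, with the upper flange at crop (247,275) and the lower one at (255,318). I'll move above the clip for a close look with the wrist camera.

Call:
arm_command([
  [85, 10, -8, -4, 0.03],
  [85, 30, -25, -15, 0.1],
  [85, 58, -50, -30, 0.18],
  [85, 88, -75, -45, 0.26],
  [85, 118, -100, -60, 0.34],
  [85, 148, -125, -75, 0.42],
  [85, 178, -150, -88, 0.5],
  [85, 208, -176, -100, 0.56],
  [85, 238, -201, -110, 0.6],
  [85, 268, -227, -115, 0.6],
  [85, 294, -249, -115, 0.6],
  [85, 313, -265, -115, 0.6],
  [85, 325, -276, -115, 0.6],
  [85, 331, -281, -115, 0.6],
  [85, 334, -283, -115, 0.6],
  [85, 334, -283, -115, 0.6],
  [85, 334, -283, -115, 0.6],
], force=40)

```text
time_s: 2.57
tcp_pos: [429.6, -110.8, 346.2]
eef_rot: [0.0, 0.998, -0.066, -0.0]
wrist_force: [-0.4, 0.0, 0.1]
gripper_width: 84.9
grasp_force: 0.0
```

```bash
python3 - <<'E'
from h import *
s=ctrl.state();print(s["time_s"],s["tcp_pos"],s["eef_rot"],s["joint_pos"])
p=ctrl.capture("wrist");cv2.imwrite("pics/w1.png",p["frame"][:,:,::-1])
R=np.array(p["R"]);print(R.round(3).tolist(),-R.T@np.array(p["t"]))
for t in ("clip","clip_tab"): print(t,[(b["confidence"],b["point"]) for b in ctrl.boxes_of(p,t)][:4])
np.save("w1.npy",p,allow_pickle=True)
E
```

```text
2.5667 [ 429.60570184 -110.77356128  346.19753848] [ 2.36663906e-04  9.97790014e-01 -6.64454613e-02 -1.82213539e-04] [-4.47472917e-01 -1.50461646e-01  1.67393699e+00 -5.75544056e-04
  1.61827960e+00  1.25628505e+00]
[[-0.133, -0.991, 0.001], [-0.948, 0.127, 0.292], [-0.289, 0.038, -0.956]] [ 502.04507089 -121.81410735  488.52598602]
clip [(0.84, [511.9, -110.1, 26.6]), (0.6, [504.9, -6.9, 25.6])]
clip_tab [(0.83, [511.6, -109.6, 21.2]), (0.76, [499.7, -8.6, 25.5])]
```

View pics/w1.png

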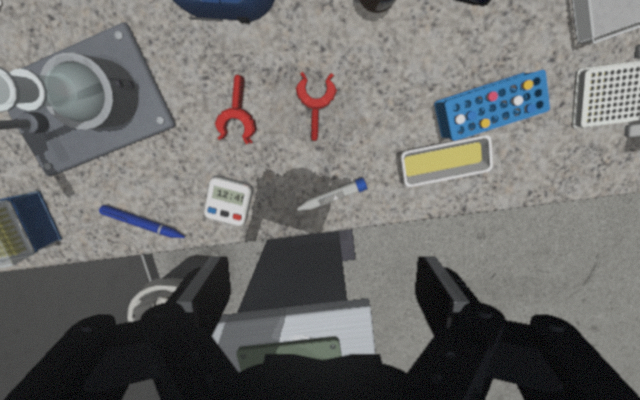

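The wrist view shows the wanted clip at (315,105), mouth up and tab end at (315,139). The look-alike is at (237,110). Next I'll work out the clip pose and the move to the grip bar.

```bash
cat >> h.py <<'E'
# outline model of the clip from above: fin at z 32, C ring at z 24
def fitclip(p,box,guess):
    from scipy.optimize import minimize
    m=red(p,box); ys,xs=np.nonzero(m); U=np.stack([xs,ys],1).astype(float)
    a=np.linspace(.9,2*np.pi-.9,40); pts=[[r*np.cos(t),r*np.sin(t),24] for t in a for r in (17,21,25)]
    pts+=[[x,y,32] for x in np.linspace(-72,-27,20) for y in (-4,0,4)]
    pts=np.array(pts)
    from scipy.spatial import cKDTree
    T=cKDTree(U)
    def c(q):
        x,y,t=q[0],q[1],q[2]; Rz=np.array([[np.cos(t),-np.sin(t),0],[np.sin(t),np.cos(t),0],[0,0,1]])
        X=proj(p,pts@Rz.T+[x,y,0]).astype(float); d1=T.query(X)[0]; d2=cKDTree(X).query(U)[0]
        return np.mean(np.minimum(d1,6)**2)+np.mean(np.minimum(d2,6)**2)
    r=min((minimize(c,g,method="Nelder-Mead",options=dict(initial_simplex=np.array([g]+[np.add(g,e) for e in ([8,0,0],[0,8,0],[0,0,.1])]))) for g in guess),key=lambda r:r.fun)
    return r.x,r.fun,len(U)
def shift(d):
    from scipy.spatial.transform import Rotation as Ro
    q=ctrl.state()["eef_rot"]; return Ro.from_quat([q[1],q[2],q[3],q[0]]).inv().apply(d)
E
python3 - <<'E'
from h import *
p=np.load("w1.npy",allow_pickle=True).item()
print(fitclip(p,(285,60,345,150),[[525,-112,-.13],[518,-112,-.2]]))
t=ctrl.capture("top"); print(fitclip(t,(325,175,370,225),[[525,-112,-.13],[518,-112,-.2]]))
print("to bar",shift(np.array([472.4,280.4,300])-ctrl.state()["tcp_pos"]))
E
```

```text
(array([ 5.24450994e+02, -1.16149451e+02, -1.77244685e-01]), np.float64(1.4929701897018974), 738)
(array([ 5.37724259e+02, -1.13377000e+02, -4.13491711e-01]), np.float64(10.944500000000005), 45)
to bar [  -9.749295   -393.5308063    46.14893311]
```

Call:
arm_command([
  [0, 0, -10, 0, -0.05],
  [0, -1, -30, 0, -0.17],
  [0, -2, -55, 0, -0.29],
  [0, -3, -82, 0, -0.41],
  [0, -4, -109, 0, -0.53],
  [0, -6, -136, 0, -0.65],
  [0, -7, -163, 0, -0.77],
  [0, -8, -190, 0, -0.89],
  [0, -9, -217, 0, -1.01],
  [0, -10, -244, 0, -1.13],
  [0, -11, -271, 0, -1.25],
  [0, -13, -298, 2, -1.37],
  [0, -14, -325, 3, -1.49],
  [0, -15, -350, 4, -1.61],
  [0, -16, -370, 5, -1.73],
  [0, -17, -383, 6, -1.83],
  [0, -17, -389, 6, -1.9],
  [0, -17, -390, 6, -1.92],
  [0, -17, -390, 6, -1.92],
  [0, -17, -390, 6, -1.92],
])

```text
time_s: 4.43
tcp_pos: [464.5, 278.1, 340.2]
eef_rot: [0.0, 0.627, 0.779, -0.0]
wrist_force: [0.1, -0.3, 0.7]
gripper_width: -0.2
grasp_force: 0.0
```

```bash
python3 - <<'E'
from h import *
s=ctrl.state();print(s["time_s"],s["tcp_pos"],s["eef_rot"],s["joint_pos"])
p=ctrl.capture("wrist");cv2.imwrite("pics/w2.png",p["frame"][:,:,::-1])
np.save("w2.npy",p,allow_pickle=True)
for t in ("clamp_grip","upper_flange"): print(t,[(b["confidence"],b["point"]) for b in ctrl.boxes_of(p,t)][:4])
M=np.array([557.9,181.6]);th=.219;R=np.array([[np.cos(th),-np.sin(th)],[np.sin(th),np.cos(th)]])
for h in (20,28,35):
    X=[[*(R@[x,115]+M),235+h] for x in (-90,-35)]+[[*M,146]]
    print(h,proj(p,X).tolist())
E
```

```text
4.4333 [464.53610013 278.10627568 340.21134887] [ 6.64220783e-05  6.27270456e-01  7.78801469e-01 -2.05684443e-04] [ 3.79741630e-01  7.17625274e-02  1.47151475e+00 -3.17767201e-04
  1.59860859e+00  1.65023437e-01]
clamp_grip [(0.66, [530.5, 285.6, 265.4])]
upper_flange [(0.71, [529.4, 288.2, 270.0])]
20 [[297.9, 205.4], [371.5, 205.0], [383.7, 269.7]]
28 [[297.1, 208.7], [373.1, 208.4], [383.7, 269.7]]
35 [[296.3, 211.9], [374.6, 211.5], [383.7, 269.7]]
```

View pics/w2.png

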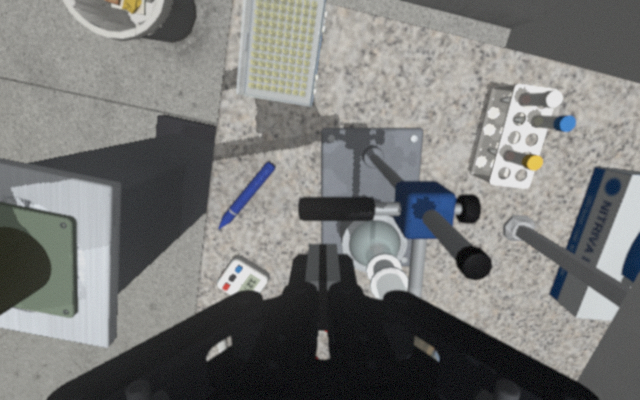

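The wrist view shows the black grip bar from (299,208) to (373,208). That matches the stand pose and a clamp height of about 28 mm to within 2 px. The closed fingers are above it, so I'll press down.

Call:
arm_command([
  [0, 0, 0, 10, 0],
  [0, 0, 0, 25, 0],
  [0, 0, 0, 40, 0],
  [0, 0, 0, 52, 0],
  [0, 0, 0, 59, 0],
  [0, 0, 0, 63, 0],
  [0, 0, 0, 66, 0],
  [0, 0, 0, 69, 0],
  [0, 0, 0, 72, 0],
  [0, 0, 0, 75, 0],
  [0, 0, 0, 78, 0],
  [0, 0, 0, 81, 0],
  [0, 0, 0, 84, 0],
  [0, 0, 0, 87, 0],
  [0, 0, 0, 90, 0],
  [0, 0, 0, 90, 0],
])

```text
time_s: 5.92
tcp_pos: [464.6, 278.9, 249.6]
eef_rot: [0.0, 0.626, 0.78, 0.0]
wrist_force: [1.4, 0.3, 1.4]
gripper_width: -0.3
grasp_force: 0.5
```

Call:
arm_command([
  [0, 0, 0, 1.5, 0],
  [0, 0, 0, 3, 0],
  [0, 0, 0, 4, 0],
  [0, 0, 0, 5, 0],
  [0, 0, 0, 6, 0],
  [0, 0, 0, 7, 0],
  [0, 0, 0, 7, 0],
])

```text
time_s: 6.5
tcp_pos: [464.7, 278.9, 243.9]
eef_rot: [0.0, 0.626, 0.78, 0.0]
wrist_force: [0.4, -1.2, 6.8]
gripper_width: -0.1
grasp_force: 3.0
```

```bash
python3 - <<'E'
from h import *
s=ctrl.state();print(s["time_s"],s["tcp_pos"],s["wrist_force"],s["torque"])
p=ctrl.capture("scene");crop(p,"s3",180,180,320,285,5)
E
```

```text
6.5 [464.67267784 278.93726686 243.92869957] [ 0.37809536 -1.17586348  6.79850524] [-0.02535549 -0.07809091 -0.01103571]
```

View pics/s3.png

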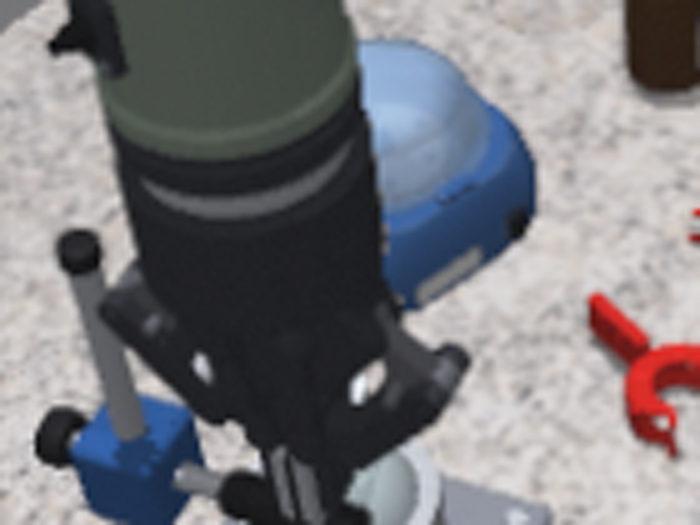

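The fingers hide the joint in this view (bar end at about (240,495)). The height is near the stop, so I'll press a little more and see whether the force climbs.

Call:
arm_command([
  [0, 0, 0, 1, 0],
  [0, 0, 0, 2, 0],
  [0, 0, 0, 3, 0],
  [0, 0, 0, 3, 0],
])

```text
time_s: 6.88
tcp_pos: [464.8, 279.0, 243.7]
eef_rot: [0.001, 0.626, 0.78, 0.001]
wrist_force: [-4.1, -3.0, 16.9]
gripper_width: 0.0
grasp_force: 8.3
```

The hard stop is reached: z stays at 243.7 while the force rises to 17 N, so the joint is closed. I'll back off upward and go over the clip.

Call:
arm_command([
  [0, 0, 0, -10, 0],
  [0, 0, 0, -35, 0],
  [0, 0, 0, -65, 0],
  [0, -8, -2, -88, 0.08],
  [40, -30, -8, -95, 0.2],
  [40, -58, -15, -95, 0.32],
  [40, -88, -23, -95, 0.44],
  [40, -118, -31, -95, 0.56],
  [40, -148, -39, -95, 0.68],
  [40, -178, -47, -95, 0.8],
  [40, -208, -54, -90, 0.92],
  [40, -238, -62, -75, 1.04],
  [40, -268, -70, -55, 1.16],
  [40, -298, -78, -30, 1.28],
  [40, -325, -85, 0, 1.4],
  [40, -347, -91, 25, 1.52],
  [40, -363, -95, 45, 1.64],
  [40, -372, -97, 57, 1.76],
  [40, -375, -98, 62, 1.88],
  [40, -375, -98, 62, 1.96],
])

```text
time_s: 8.55
tcp_pos: [446.7, -108.4, 174.9]
eef_rot: [-0.001, 0.996, -0.09, -0.004]
wrist_force: [-0.7, -1.0, 1.0]
gripper_width: 39.9
grasp_force: 0.0
```

Call:
arm_command([
  [40, 0, 0, 0, 0],
  [40, 0, 0, 0, 0],
  [40, 0, 0, 0, 0],
])

```text
time_s: 8.8
tcp_pos: [449.1, -108.2, 178.0]
eef_rot: [-0.0, 0.996, -0.085, -0.0]
wrist_force: [0.2, -0.3, 0.2]
gripper_width: 39.9
grasp_force: 0.0
```

```bash
python3 - <<'E'
from h import *
s=ctrl.state();print(s["time_s"],s["tcp_pos"],s["eef_rot"],s["joint_pos"])
p=ctrl.capture("wrist");cv2.imwrite("pics/w4.png",p["frame"][:,:,::-1])
np.save("w4.npy",p,allow_pickle=True)
print(proj(p,[[524.5,-116.1,24],[460.5,-104.7,32],[500,-5,24]]))
m=red(p,(0,0,640,400));n,l,st,c=cv2.connectedComponentsWithStats(m)
print([(a.tolist(),b.round()) for a,b in zip(st,c) if a[4]>100])
q=ctrl.capture("scene");crop(q,"s4",200,195,300,270,8)
E
```

```text
8.8 [ 449.10388335 -108.16586754  178.00989662] [-1.73915483e-04  9.96384890e-01 -8.49528674e-02 -3.61921124e-04] [-4.24109744e-01  1.72963435e-02  1.86708283e+00  9.17330280e-05
  1.25801180e+00  1.31676910e+00]
[[315.1 100.8]
 [315.  174.6]
 [201.8 149.5]]
[([0, 0, 640, 400, 252320], array([320., 200.])), ([284, 78, 63, 103, 1873], array([315., 121.])), ([165, 87, 60, 101, 1723], array([194., 145.]))]
```

View pics/w4.png

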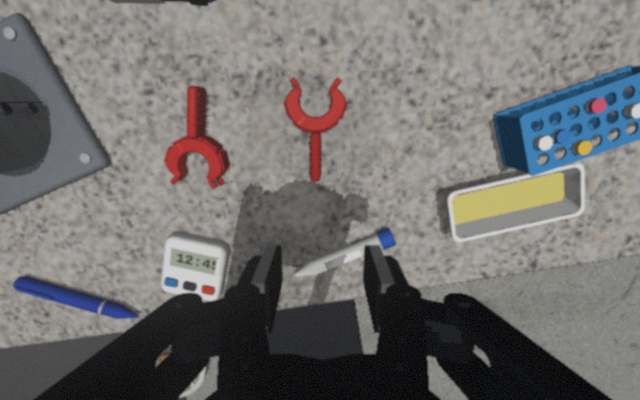

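View pics/s4.png

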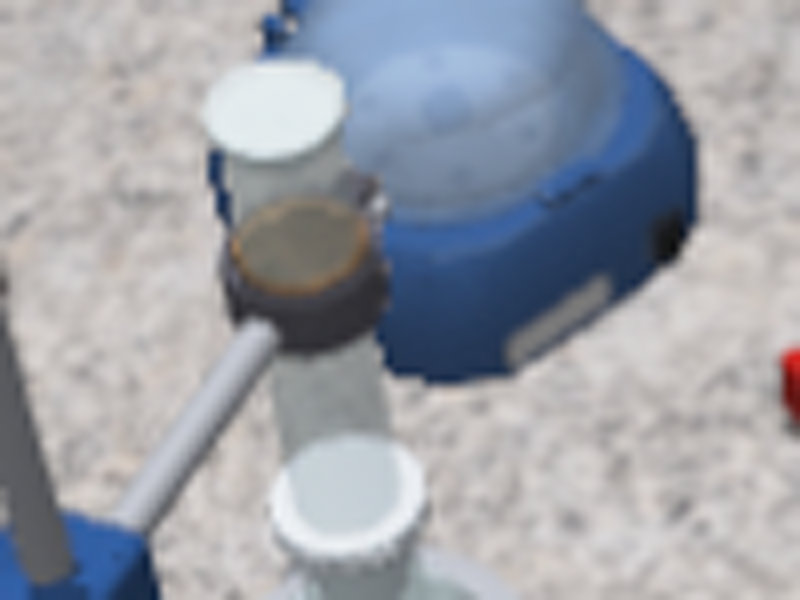

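The wrist view shows the clip at (315,105) with its fin end at (315,180), agreeing with my estimate to a few pixels. The scene crop shows the two flanges together at (348,495), the clamp ring at (308,245) and the tube top at (275,110). Now the exact clip pose and glass axis.

```bash
python3 - <<'E'
from h import *
p=np.load("w4.npy",allow_pickle=True).item()
r=fitclip(p,(275,65,355,190),[[524,-116,-.17],[520,-112,-.2]]);print(r)
x,y,t=r[0]
g=np.array([x-64*np.cos(t),y-64*np.sin(t)]);print("grasp",g)
s=ctrl.state();print(shift([*(g-s["tcp_pos"][:2]),0]),"yaw",2*np.arctan2(s["eef_rot"][2],s["eef_rot"][1]))
q=ctrl.capture("scene"); 
for uv,z in (((243.5,256.9),151),((234.4,208.7),293),((238.5,225.6),245)): print("scene",z,atz(q,uv,z))
# top: clamp ring / flange via tube-top bright disc
T=ctrl.capture("top");f=T["frame"].astype(int)
print(proj(T,[[557.9,181.6,293],[557.9,181.6,245]]))
g8=cv2.medianBlur(cv2.cvtColor(T["frame"],cv2.COLOR_RGB2GRAY),3)[150:210,195:270]
big=cv2.resize(g8,None,fx=6,fy=6,interpolation=cv2.INTER_CUBIC)
m=(big>205).astype(np.uint8);n,l,st,c=cv2.connectedComponentsWithStats(m)
print([(a.tolist(),(b/6+[195,150]).round(1)) for a,b in zip(st,c) if a[4]>800])
crop(T,"t5",195,150,270,210,8)
E
```

```text
(array([ 5.24610361e+02, -1.16029061e+02, -1.76036223e-01]), np.float64(3.1052582013406873), 1873)
grasp [ 461.59944249 -104.82084116]
[ 1.14104310e+01 -5.42655233e+00  2.32190364e-03] yaw -0.17058185635767492
scene 151 [556.8 181.4 151. ]
scene 293 [556.5 182.  293. ]
scene 245 [556.5 179.5 245. ]
[[227.9 174.9]
 [232.7 177.1]]
[([0, 0, 450, 360, 162000], array([232.4, 179.9]))]
```

The glass axis comes out at about (557, 181.4). An upright gripper carries its camera 73 mm ahead, where it could strike the condenser. So I'll turn the tool half round to put the camera behind, and grip the fin's rear end.

Call:
arm_command([
  [40, 1, 0, 0, -0.06],
  [40, 2, -1, 0, -0.18],
  [40, 4, -2, 0, -0.3],
  [40, 6, -3, 0, -0.42],
  [40, 8, -4, 0, -0.54],
  [40, 8.7, -5, 0, -0.66],
  [40, 8.7, -5.4, 0, -0.78],
  [40, 8.7, -5.4, 0, -0.9],
  [40, 8.7, -5.4, 0, -1.02],
  [40, 8.7, -5.4, 5, -1.14],
  [40, 8.7, -5.4, 12, -1.26],
  [40, 8.7, -5.4, 20, -1.38],
  [40, 8.7, -5.4, 30, -1.5],
  [40, 8.7, -5.4, 40, -1.62],
  [40, 8.7, -5.4, 50, -1.74],
  [40, 8.7, -5.4, 60, -1.86],
  [40, 8.7, -5.4, 70, -1.98],
  [40, 8.7, -5.4, 80, -2.1],
  [40, 8.7, -5.4, 86, -2.22],
  [40, 8.7, -5.4, 90, -2.34],
])

```text
time_s: 10.67
tcp_pos: [458.5, -104.3, 87.6]
eef_rot: [-0.001, 0.465, 0.885, -0.0]
wrist_force: [0.9, -0.5, -0.2]
gripper_width: 40.1
grasp_force: 0.0
```

Call:
arm_command([
  [40, 0, 0, 0, -0.12],
  [40, 0, 0, 0, -0.24],
  [40, 0, 0, 0, -0.36],
  [40, 0, 0, 0, -0.48],
  [40, 0, 0, 0, -0.6],
  [40, 0, 0, 0, -0.7],
  [40, 0, 0, 0, -0.77],
  [40, 0, 0, 0, -0.797],
  [40, 0, 0, 0, -0.797],
  [40, 0, 0, 0, -0.797],
])

```text
time_s: 11.5
tcp_pos: [459.1, -104.6, 88.5]
eef_rot: [0.0, 0.088, 0.996, -0.0]
wrist_force: [-0.2, 0.1, 0.6]
gripper_width: 39.8
grasp_force: 0.0
```

```bash
python3 - <<'E'
from h import *
s=ctrl.state();print(s["time_s"],s["tcp_pos"],"yaw",2*np.arctan2(s["eef_rot"][2],s["eef_rot"][1]),s["joint_pos"])
print(shift([*(np.array([458.6,-104.3])-s["tcp_pos"][:2]),5.5-s["tcp_pos"][2]]))
E
```

```text
11.5 [ 459.0770937  -104.60237921   88.49900603] yaw 2.9645253574311314 [-4.08154552e-01  1.62568431e-01  1.92126484e+00  1.92915005e-05
  1.05729264e+00 -1.80189306e+00]
[ 0.56092499  0.22112947 82.99873805]
```

Descend and close on the fin.

Call:
arm_command([
  [40, 0, 0, 10, 0],
  [40, 0, 0, 28, 0],
  [40, 0.5, 0, 46, 0],
  [40, 0.5, 0, 62, 0],
  [40, 0.5, 0, 73, 0],
  [40, 0.5, 0, 80, 0],
  [40, 0.5, 0, 83, 0],
  [40, 0.5, 0, 83, 0],
  [0, 0.5, 0, 83, 0],
  [0, 0.5, 0, 83, 0],
  [0, 0.5, 0, 83, 0],
  [0, 0.5, 0, 83, 0],
  [0, 0.5, 0, 83, 0],
  [0, 0.5, 0, 83, 0],
  [0, 0.5, 0, 83, 0],
], force=60)

```text
time_s: 12.75
tcp_pos: [459.2, -105.0, 6.1]
eef_rot: [0.001, 0.088, 0.996, -0.0]
wrist_force: [-0.8, -0.1, 5.9]
gripper_width: 8.6
grasp_force: 61.1
```

Call:
arm_command([
  [0, 0, 0, -5, 0],
  [0, 0, 0, -18, 0],
  [0, 2, 5, -35, 0],
  [0, 6, 18, -55, -0.02],
  [0, 14, 40, -75, -0.06],
  [0, 23, 65, -95, -0.1],
  [0, 31, 90, -112, -0.15],
  [0, 40, 116, -124, -0.2],
  [0, 49, 142, -131, -0.25],
  [0, 58, 168, -134, -0.3],
  [0, 66, 192, -134, -0.34],
  [0, 73, 213, -134, -0.37],
  [0, 79, 229, -134, -0.39],
  [0, 83, 239, -134, -0.395],
  [0, 84.5, 244, -134, -0.395],
  [0, 84.5, 244.6, -134, -0.395],
  [0, 84.5, 244.6, -134, -0.395],
  [0, 84.5, 244.6, -134, -0.395],
])

```text
time_s: 14.25
tcp_pos: [418.3, 150.3, 139.2]
eef_rot: [-0.0, -0.108, 0.994, -0.0]
wrist_force: [-0.5, 0.9, -0.6]
gripper_width: 8.5
grasp_force: 60.3
```

```bash
python3 - <<'E'
from h import *
s=ctrl.state();P=s["tcp_pos"];yaw=2*np.arctan2(s["eef_rot"][2],s["eef_rot"][1]);print(s["time_s"],P,"yaw",yaw-np.pi,s["gripper_width"],s["grasp_force"])
w=ctrl.capture("scene");t=ctrl.capture("top")
a=yaw-np.pi; c=P[:2]+66.3*np.array([np.cos(a),np.sin(a)]); print("expected bore",c,P[2]-6.1+12)
print(proj(w,[[*c,P[2]+18],[*c,P[2]-6]]),proj(t,[[*c,P[2]+18]]))
crop(w,"s6",200,195,330,292,6)
print(shift([*(np.array([492.3,167.0])-P[:2]),140.1-P[2]]))
E
```

```text
14.25 [418.34489792 150.32364767 139.1716239 ] yaw 0.21715155481002624 8.532986802283734 60.34175992012024
expected bore [483.08784936 164.60791313] 145.07162390409772
[[275.9 264.5]
 [276.7 271.7]] [[246.4 207.5]]
[-75.8109258    0.37804418  -0.93826626]
```

View pics/s6.png

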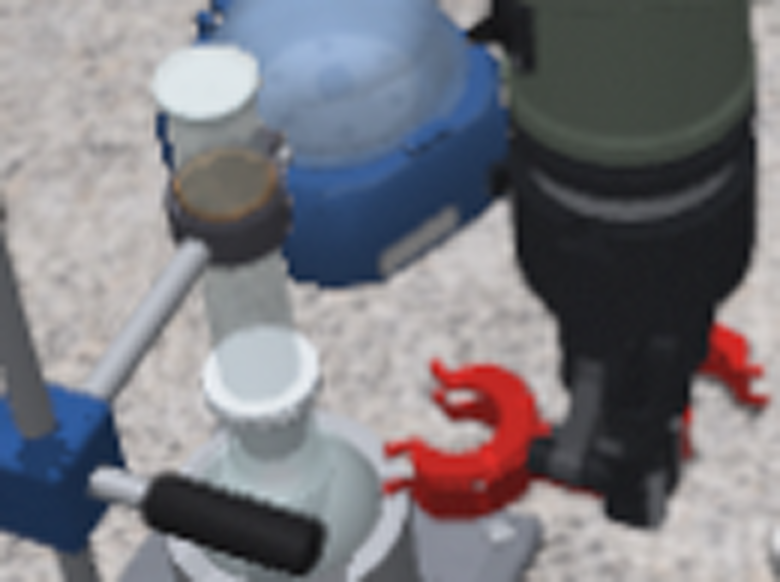

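The last picture shows the clip held level at (470,430), its mouth facing the closed flanges at (262,370). Advance with the small height correction, slowly from first contact.

Call:
arm_command([
  [0, -4, 0, -0.9, 0],
  [0, -12, 0.2, -0.9, 0],
  [0, -20, 0.4, -0.9, 0],
  [0, -26, 0.4, -0.9, 0],
  [0, -30, 0.4, -0.9, 0],
  [0, -33, 0.4, -0.9, 0],
  [0, -36, 0.4, -0.9, 0],
  [0, -39, 0.4, -0.9, 0],
  [0, -42, 0.4, -0.9, 0],
  [0, -45, 0.4, -0.9, 0],
  [0, -47, 0.4, -0.9, 0],
  [0, -49, 0.4, -0.9, 0],
  [0, -51, 0.4, -0.9, 0],
  [0, -51, 0.4, -0.9, 0],
])

```text
time_s: 15.52
tcp_pos: [468.3, 162.6, 140.3]
eef_rot: [0.0, -0.109, 0.994, 0.0]
wrist_force: [-0.5, 1.2, -0.1]
gripper_width: 9.2
grasp_force: 60.3
```

Call:
arm_command([
  [0, -2, 0, 0, 0],
  [0, -4, 0, 0, 0],
  [0, -6, 0, 0, 0],
  [0, -8, 0, 0, 0],
  [0, -10, 0, 0, 0],
  [0, -12, 0, 0, 0],
  [0, -14, 0, 0, 0],
  [0, -14, 0, 0, 0],
])

```text
time_s: 16.18
tcp_pos: [478.3, 164.6, 138.9]
eef_rot: [-0.004, -0.109, 0.994, -0.001]
wrist_force: [-6.1, -3.1, -0.2]
gripper_width: 8.6
grasp_force: 60.5
```

Call:
arm_command([
  [0, -2, 0, -0.5, 0],
  [0, -4, 0, -0.5, 0],
  [0, -6, 0, -0.5, 0],
  [0, -8, 0, -0.5, 0],
  [0, -8, 0, -0.5, 0],
])

```text
time_s: 16.6
tcp_pos: [489.3, 166.9, 139.9]
eef_rot: [-0.0, -0.109, 0.994, -0.0]
wrist_force: [2.9, -0.9, -4.1]
gripper_width: 8.6
grasp_force: 59.7
```

```bash
python3 - <<'E'
from h import *
s=ctrl.state();print(s["wrist_force"],s["torque"],shift([*(np.array([492.3,167.0])-s["tcp_pos"][:2]),140.1-s["tcp_pos"][2]]))
E
```

```text
[ 2.88257298 -0.94203647 -4.10656684] [-0.24362101 -0.18276818 -0.0969282 ] [-2.90819266 -0.54683035 -0.17293347]
```

The spring is now pulling it forward. A few mm more.

Call:
arm_command([
  [0, -1, 0, 0, 0],
  [0, -2, 0, 0, 0],
  [0, -3, 0, 0, 0],
  [0, -3, 0, 0, 0],
  [0, -3, 0, 0, 0],
])

```text
time_s: 17.02
tcp_pos: [492.8, 167.8, 140.9]
eef_rot: [0.0, -0.109, 0.994, -0.0]
wrist_force: [0.7, -3.1, -1.5]
gripper_width: 8.7
grasp_force: 60.2
```

Call:
arm_command([
  [15, 0, 0, 0, 0],
  [30, 0, 0, 0, 0],
  [40, 0, 0, 0, 0],
  [40, 0, 0, 0, 0],
  [40, 5, 0, 0, 0],
  [40, 18, 0, 0, 0],
  [40, 35, 0, 0, 0],
  [40, 55, 0, 0, 0],
  [40, 75, 0, 0, 0],
  [40, 95, 0, 0, 0],
  [40, 110, 0, 0, 0],
  [40, 118, 0, 0, 0],
  [40, 120, 0, 0, 0],
  [40, 120, 0, 0, 0],
])

```text
time_s: 18.18
tcp_pos: [375.2, 142.0, 141.0]
eef_rot: [0.001, -0.109, 0.994, 0.0]
wrist_force: [0.5, -0.6, -0.7]
gripper_width: 40.1
grasp_force: 0.0
```

```bash
cat > chk.py <<'E'
from h import *
from scipy.optimize import least_squares
for n in ("scene","top"):
    p=ctrl.capture(n)
    for t in ("clip","clip_tab","upper_flange","lab_timer"): print(n,t,[(b["confidence"],b["point"]) for b in ctrl.boxes_of(p,t)][:3])
    a=.219; d=np.array([np.cos(a),np.sin(a)]); J=np.array([557,181.4])
    for k in (0,8,15):
        e=[[*(J+d*(-73-k)),160],[*(J+d*(-73-k)),166],[*(J+d*(-27-k)),166]]; print(k,"fin end pred",proj(p,e).tolist())
    b=(215,220,275,300) if n=="scene" else (215,160,262,225)
    m=red(p,b); n_,l,st,c=cv2.connectedComponentsWithStats(m); print("red",[(s.tolist(),q.round(1).tolist()) for s,q in zip(st[1:],c[1:]) if s[4]>8])
s=ctrl.state(); print(s["time_s"],s["tcp_pos"],s["wrist_force"])
E
python3 chk.py
```

```text
scene clip [(0.79, [539.0, 176.6, 156.0]), (0.57, [506.1, 5.6, 23.0])]
scene clip_tab [(0.98, [533.3, 179.8, 155.2]), (0.73, [507.4, 4.4, 23.3])]
scene upper_flange [(0.61, [542.7, 240.5, 238.7])]
scene lab_timer [(0.75, [372.7, 50.7, 17.1])]
0 fin end pred [[274.5, 263.4], [274.3, 261.5], [254.1, 255.7]]
8 fin end pred [[278.0, 264.4], [277.8, 262.6], [257.6, 256.7]]
15 fin end pred [[281.1, 265.3], [281.0, 263.5], [260.6, 257.6]]
red [([231, 246, 43, 24, 245], [251.6, 258.2])]
top clip [(0.75, [540.1, 169.5, 159.2]), (0.73, [503.7, -4.1, 21.1]), (0.69, [632.1, -206.3, 85.6])]
top clip_tab [(0.7, [539.3, 168.3, 159.0]), (0.47, [499.6, -1.1, 22.6])]
top upper_flange [(0.9, [546.6, 257.8, 243.5])]
top lab_timer [(0.77, [374.2, 47.7, 17.5])]
0 fin end pred [[245.9, 206.5], [245.4, 206.4], [241.9, 190.0]]
8 fin end pred [[246.5, 209.3], [246.1, 209.3], [242.5, 192.9]]
15 fin end pred [[247.1, 211.8], [246.6, 211.8], [243.0, 195.4]]
red [([235, 175, 16, 31, 133], [244.4, 188.8])]
18.6833 [375.32691213 141.94556603 140.60418646] [ 0.51058932 -0.71376764  0.27794951]
```

The red fin end sits within about 2 mm of the home prediction in both views. I'll confirm with a light push of the closed fingers on the fin's back.

Call:
arm_command([
  [0, -5, 0, 0, 0],
  [0, -20, 0, 0, 0],
  [0, -40, 0, 0, 0],
  [0, -60, 0, 0, 0],
  [0, -75, 0, 0, 0],
  [0, -86, 0, 0, 0],
  [0, -92, 0, 0, 0],
  [0, -95, 0, 0, 0],
  [0, -97, 0, 0, 0],
  [0, -98.5, 0, 0, 0],
  [0, -100, 0, 0, 0],
  [0, -101, 0, 0, 0],
  [0, -102, 0, 0, 0],
  [0, -102, 0, 0, 0],
])

```text
time_s: 19.85
tcp_pos: [474.7, 164.0, 140.8]
eef_rot: [0.0, -0.109, 0.994, -0.0]
wrist_force: [-0.8, 0.8, 0.9]
gripper_width: 0.2
grasp_force: 0.0
```

Call:
arm_command([
  [0, -1, 0, 0, 0],
  [0, -2, 0, 0, 0],
  [0, -3, 0, 0, 0],
  [0, -4, 0, 0, 0],
  [0, -4, 0, 0, 0],
])

```text
time_s: 20.27
tcp_pos: [477.0, 164.5, 140.2]
eef_rot: [-0.002, -0.109, 0.994, -0.0]
wrist_force: [-5.3, -1.8, 3.2]
gripper_width: -0.1
grasp_force: 2.6
```

It stays firm under about 5.6 N with its fin end at the home position. Withdraw, check once more and hand in.

Call:
arm_command([
  [0, 4, 0, 0, 0],
  [0, 15, 0, 0, 0],
  [0, 35, 0, 0, 0],
  [0, 55, 0, 0, 0],
  [0, 75, 0, 0, 0],
  [0, 92, 0, 0, 0],
  [0, 100, 0, 0, 0],
  [0, 102, 0, 0, 0],
  [0, 102, 0, 0, 0],
  [0, 102, 0, 0, 0],
])

```text
time_s: 21.1
tcp_pos: [380.3, 143.0, 141.2]
eef_rot: [0.001, -0.109, 0.994, 0.0]
wrist_force: [0.5, -0.1, 0.7]
gripper_width: -0.1
grasp_force: 0.0
```

```bash
python3 chk.py | grep -E "red|^0|tab|^[0-9.]+ \["
```

```text
scene clip_tab [(0.97, [538.0, 180.1, 156.5]), (0.55, [504.6, 9.0, 24.8])]
0 fin end pred [[274.5, 263.4], [274.3, 261.5], [254.1, 255.7]]
8 fin end pred [[278.0, 264.4], [277.8, 262.6], [257.6, 256.7]]
15 fin end pred [[281.1, 265.3], [281.0, 263.5], [260.6, 257.6]]
red [([231, 246, 43, 24, 246], [251.6, 258.2])]
top clip_tab [(0.74, [500.0, -5.1, 23.7]), (0.47, [539.1, 167.0, 157.3])]
0 fin end pred [[245.9, 206.5], [245.4, 206.4], [241.9, 190.0]]
8 fin end pred [[246.5, 209.3], [246.1, 209.3], [242.5, 192.9]]
15 fin end pred [[247.1, 211.8], [246.6, 211.8], [243.0, 195.4]]
red [([235, 175, 16, 31, 136], [244.3, 188.9])]
21.6 [379.13762294 142.82446228 140.63330747] [ 0.68579593 -0.3040383  -0.03488287]
```

Nothing moved under the push, so the clip is home.

```bash
python3 -c "
from workcell import ctrl
print(ctrl.sign_off())"
```

```text
the job is handed in; nothing more can be done
None
```

The condenser is fully down on the flask and the right-hand red clip is home over both flanges and released; I handed the job in at about 22 s without being told the verdict.

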